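# Pack the inspected sleeve and its ball cartons into the tote

### The arm

A 6-joint arm with a two-finger parallel gripper is mounted at the origin on the work surface. World frame = base frame: x ahead of the robot, y to its left, z up, the work surface at z = 0. Lengths are in m, angles in degrees, forces in N, time in s.
With the tool pointing down it reaches from about 0.4 to 0.825 m from the base axis. Payload 7 kg.
Tool frame: the origin (TCP) lies on the centre line of the jaws, within the pads' length; the fingertips stand 19 mm ahead of it and the grasp point (between the pads) is the TCP (r.tips_ahead is the distance from the TCP to the fingertips, in m); z points along the fingers, y is the line along which they close (so a half turn about z gives the same grasp; the last joint's range is limited). The gripper opens to 88 mm and grips with 3 to 60 N. Pads are 19 mm wide; open, the fingers measure 130 mm over their backs; the gripper's body (78 mm by 193 mm) begins 47 mm behind the grasp point.
Start: joints at [86.121, 20.546, 0.682, 0, -70.136, -16.507], TCP at [0.235, 0.633, 0.206] pointing down, gripper open.
Joint ranges: [-176.03, 176.03], [-82.01, 121.73], [-58.28, 71.71], [-173.87, 95.51], [-174.79, -0.11], [-173.66, 173.66]. Speed limits (degrees/s): [136.94, 136.94, 172.46, 180, 180, 180].

### API

Orientations are given as [roll, pitch, yaw] about the fixed x, y, z axes, in that order (R = Rz(yaw) Ry(pitch) Rx(roll)).
In Python, from plant import r, viewer, close_job gives the robot as it stands. The module is installed in compiled form; this text tells all that it offers.
- The arm moves only by the tool arm_command, never from a script. Its arguments are lists of equal length, an entry for each row: "travel": the shift along the world's x, y, z scaled (see below), a list of three; "delta_rot": the turn, a rotation vector about the world's x, y, z scaled (see below), a list of three. In form: {"travel": [[dx, dy, dz], ...], "delta_rot": [[rx, ry, rz], ...]}. A call has 1 to 20 rows; each row is the pose to reach, as a shift and turn from the pose commanded when the call began; what a row does not reach only later rows make up. The controller multiplies each number of a shift by 0.5 m and each number of a turn by 90 degrees. A row lasts 1/8 s, in which the tool goes at most 62.5 mm and 10.7 degrees, less where a joint would pass 70% of its speed; a pose out of reach is approached as far as the arm can. A call with a number of a shift or a turn outside -1 to 1 is refused whole. A call with a gripper value outside its range is refused whole. "grip" is the opening, from 0 (shut) to 1 (fully open), set as the call begins (left out, the last holds). The fingers move at their own pace and stop on an object; "newtons" is the grip in N (left out, the last holds). Time passes only in rows, so rows that repeat a pose let the fingers close. It gives the time, the measured TCP pose, the force, the opening and the grip force at its end, in the units of the state.
- r.get_state(): the state, without advancing time (a new reading comes with each control period).
- viewer.capture(name): name is "scene" or "top"; returns a dict with "img" (420x560x3 uint8, red, green, blue), "camera_matrix" (3x3 intrinsics, pixels), "distortion" ([k1, k2, p1, p2, k3] as OpenCV has them; the pictures are not rectified), "R" (3x3) and "t" (3): a world point X has camera coordinates R X + t. Camera axes: x right, y down, z forward; pixel columns grow to the right and rows downward; lengths in m; the calibration is good to about 2 mm. A picture is of the moment at which its call begins. There is no depth.
- close_job(): hands the job in; it is judged then, once.
The state is a dict: "time_s": time; "joints": joint angles; "qd": joint speeds; "joint_torque": joint torques, N m; "tcp_pos": TCP position; "eef_rot": TCP orientation; "contact_force": force on the tool from outside, world axes, zero at the start; "moment": the same for the moment, N m; "gripper_width": finger opening in m; "gripper_force": force on a finger pad.
Only numpy, scipy, OpenCV 4.12 (cv2) and the standard library are available. Lean on these libraries where they do the work, as an engineer would, in place of code of your own. Each camera call takes 0.05 s, during which the arm holds its last target. There are 200 camera calls.

### The job

Pack the blue tote: stand the steel sleeve from the cradle upright in the tote's narrow bay with its blue cap up, and in the wide bay lay the brown carton flat on the floor and stack the white carton squarely on the middle of it, long sides along long sides. The tote's false floor may be at any height, so feel each piece down until it rests, without pressing it hard, and only then let go: nothing may be dropped in. Leave the other things on the bench where they are.

Things in the scene. Friction and masses are not known exactly. Their poses are not given: they have to be found in the camera images.
- tote: Open blue plastic tote fixed on the bench, outside 200 mm (its x) by 324 mm (its y), rim 68 mm high, walls 5 mm. Origin: centre of its underside, on the bench; z up. A 4 mm partition, 64 mm high, at y = -35 mm makes two bays. Both have one grey false floor, level, at an unmeasured height between 10 and 52 mm above the origin, the same in both bays; it is stiff (gives 1 mm per 10 N).
- wide_bay (a point): Centre of the tote's wide bay, at bench height (below the false floor); axes as the tote's. The bay is 190 by 190 mm inside.
- narrow_bay (a point): Centre of the tote's narrow bay, at bench height (below the false floor); axes as the tote's. The bay is 190 mm (x) by 120 mm (y) inside.
- cradle: Small green fixture fixed on the bench: a V of two aluminium strips 112 mm long, sloping 45 degrees down along its own -x, toward the robot, to a green stop. Origin: centre of its base plate (120 by 70 by 8 mm), on the bench; z up. Strips, ribs and stop are at most 40 mm wide, so the sides of the sleeve lying in it are free.
- sleeve: Steel sleeve closed by flush caps: a cylinder 50 mm in diameter, 100 mm long, about 0.45 kg. Blue cap at its +z end, black cap at the other. Origin: centre of the black end face; z along the axis to the blue cap. It starts in the cradle, 45 degrees off level, blue end high and farther from the robot, black end on the stop, its middle 75 mm above the bench.
- brown_carton: Closed brown cardboard carton with yellow tape, 90 mm (its x) by 60 mm (its y) by 40 mm high, rigid, about 0.35 kg. Origin: centre of its underside; z up.
- white_carton: Closed white carton with red tape, 70 mm (its x) by 50 mm (its y) by 36 mm high, rigid, about 0.25 kg. Origin: centre of its underside; z up.
- oil_bottle: White plastic oil bottle with a red cap and yellow label, 52 mm diameter, 130 mm tall; a bystander, to be left alone.
- ring_a: Loose steel bearing ring lying flat, 72 mm outside diameter, 18 mm high; a bystander, to be left alone.
- ring_b: Loose steel bearing ring lying flat, 60 mm outside diameter, 22 mm high; a bystander, to be left alone.
- ball_jar: Jar with a black lid, 60 mm diameter, 80 mm tall; a bystander, to be left alone.
- screwdriver: Screwdriver lying on the bench, 170 mm long; a bystander, to be left alone.
- wrench: Wrench lying on the bench, 150 mm long; a bystander, to be left alone.
Not all that is in view belongs to the job. What is shaped like the white_carton but pink or turquoise is not meant.

How it is judged (in metres and radians):
At the end, for the whole second after the job is handed in: Sleeve upright (0.08 rad), blue cap up, in the narrow bay; brown carton flat on the false floor in the wide bay; white carton flat on it, centred within 10 mm each way, long sides parallel within 0.14 rad; all at rest on their supports (angle between sleeve's own z axis and vertical below 0.08 rad and linear speed of each of sleeve, brown_carton, white_carton below 0.02 m/s and x of sleeve in the frame of tote between -0.098 and 0.098 m and y of sleeve in the frame of tote between -0.157 and -0.037 m and z of sleeve in the frame of tote between -0.01 and 0.058 m and angle between each of brown_carton, white_carton's own z axis and vertical below 0.06 rad and x of brown_carton in the frame of tote between -0.098 and 0.098 m and y of brown_carton in the frame of tote between -0.033 and 0.157 m and z of brown_carton in the frame of tote between -0.01 and 0.058 m and x of white_carton in the frame of brown_carton between -0.01 and 0.01 m and y of white_carton in the frame of brown_carton between -0.01 and 0.01 m and z of white_carton in the frame of brown_carton between 0.036 and 0.044 m and angle between the x axis of white_carton and the x axis of brown_carton, either way round below 0.14 rad); the robot touches nothing.
It fails at once if a bystander (bottle, jar, ring, screwdriver or wrench) is moved by more than 30 mm (distance of any of oil_bottle, ring_a, ring_b, ball_jar, screwdriver, wrench from where it was at the start of the episode above 0.03 m).
It fails at once if a piece is let fall in the tote (faster than 0.2 m/s with no finger on it, as in a drop of some 5 mm) ((x of sleeve in the frame of tote between -0.098 and 0.098 m and y of sleeve in the frame of tote between -0.16 and 0.16 m and z of sleeve in the frame of tote between -0.01 and 0.3 m and contact force between the fingers and sleeve below 0.05 N and linear speed of sleeve above 0.2 m/s) or (x of brown_carton in the frame of tote between -0.098 and 0.098 m and y of brown_carton in the frame of tote between -0.16 and 0.16 m and z of brown_carton in the frame of tote between -0.01 and 0.3 m and contact force between the fingers and brown_carton below 0.05 N and linear speed of brown_carton above 0.2 m/s) or (x of white_carton in the frame of tote between -0.098 and 0.098 m and y of white_carton in the frame of tote between -0.16 and 0.16 m and z of white_carton in the frame of tote between -0.01 and 0.3 m and contact force between the fingers and white_carton below 0.05 N and linear speed of white_carton above 0.2 m/s)).
It fails at once if a piece is pressed or knocked against the tote or the carton below it with more than 30 N (contact force between any of sleeve, brown_carton, white_carton and tote above 30 N or contact force between white_carton and brown_carton above 30 N).
It also fails if it takes over 62 s, if anything falls off the work surface, if the arm or the gripper's body presses on something with over 40 N, if the wrist force passes 120 N, or if a joint passes its speed limit or range.

## Working session

There is one attempt and no reset: what is moved stays moved. The work goes in short steps, Python scripts to look and compute and a tool call to move; the robot and the scene stay as the last step left them, time stands still between calls to the robot, and variables do not carry over. Pictures are saved under pics/ and viewed, at most 10 in all, crops included, and the job is handed in when it is done.

Besides the shell and the picture viewer there is one more tool, called as name(argument=value, ...) on one line, values as JSON. arm_command: Moves the arm, as the interface text tells. Shifts and turns lie within -1 to 1; 1 stands for 0.5 m of shift or 90 degrees of turn. Its arguments: {"type":"object","properties":{"travel":{"type":"array"},"delta_rot":{"type":"array"},"grip":{"type":"number"},"newtons":{"type":"number"}},"required":["travel","delta_rot"]}

```bash
mkdir -p pics
cat > h.py <<'E'
import numpy as np, cv2
from plant import r, viewer, close_job
def cap(n):
    c=viewer.capture(n); c['K']=np.array(c['camera_matrix']); c['D']=np.array(c['distortion'],float); c['R']=np.array(c['R']); c['t']=np.array(c['t']).ravel(); return c
def ray(c,px):
    p=cv2.undistortPoints(np.array(px,float).reshape(-1,1,2),c['K'],c['D']).reshape(-1,2)
    d=np.c_[p,np.ones(len(p))]@c['R']; return -c['R'].T@c['t'], d
def onz(c,px,z):
    o,d=ray(c,px); return o+d*((z-o[2])/d[:,2])[:,None]
def tri(c1,p1,c2,p2):
    o1,d1=ray(c1,p1);o2,d2=ray(c2,p2); out=[]
    for a,b in zip(d1,d2):
        s=np.linalg.lstsq(np.c_[a,-b],o2-o1,rcond=None)[0]; x,y=o1+s[0]*a,o2+s[1]*b
        out.append(np.r_[(x+y)/2,np.linalg.norm(x-y)])
    return np.array(out)
def proj(c,X): return cv2.projectPoints(np.array(X,float).reshape(-1,3),cv2.Rodrigues(c['R'])[0],c['t'],c['K'],c['D'])[0].reshape(-1,2)
def save(c,n): cv2.imwrite('pics/'+n,c['img'][:,:,::-1])
E
python3 - <<'E'
from h import *
a=cap('scene');b=cap('top')
save(a,'s0.png');save(b,'t0.png')
for c in(a,b): print(-c['R'].T@c['t'],c['R'][2],c['K'][0],c['D'])
print(r.get_state())
E
```

```text
[ 1.25121906 -0.37891302  1.08024873] [-0.52976011  0.38479227 -0.75583671] [519.81288761   0.         286.41465804] [0.06620011 0.         0.         0.         0.        ]
[0.40037389 0.12272418 1.42071014] [ 0.10154485  0.00603957 -0.99481263] [450.47894781   0.         284.154649  ] [-0.06093124  0.          0.          0.          0.        ]
{'time_s': 0.1, 'joints': array([ 8.61227716e+01,  2.05876098e+01,  6.40128774e-01, -1.82286802e-02,
       -7.01375817e+01, -1.65045816e+01]), 'qd': array([0.02003124, 0.01016863, 0.14284238, 0.10104312, 0.01144522,
       0.07892613]), 'joint_torque': array([-1.12564299e-03, -5.84161949e+01,  2.93751526e+01,  7.01543123e+00,
        1.01447999e-02, -4.68070357e-05]), 'tcp_pos': array([0.23497245, 0.63227891, 0.20522012]), 'eef_rot': array([ 1.79913573e+02, -7.73683612e-03, -2.03880103e+01]), 'contact_force': array([-0.4017938 , -1.28194802,  0.74659705]), 'moment': array([ 0.05954158,  0.04839426, -0.00359352]), 'gripper_force': 0.0, 'gripper_width': 0.08799098621246819}
```

View pics/s0.png

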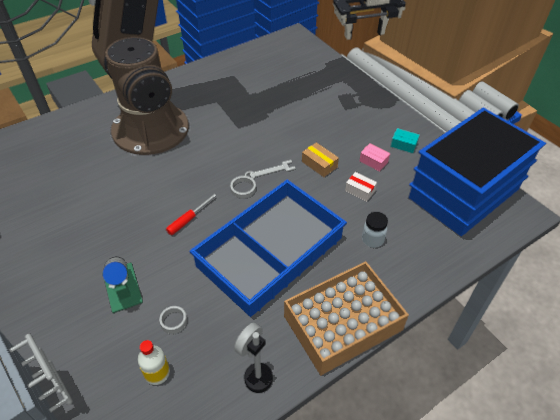

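View pics/t0.png

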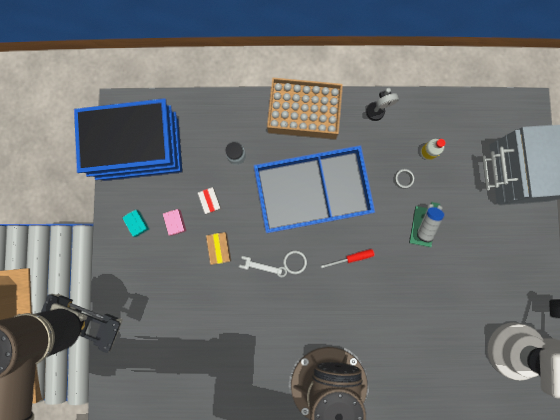

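White carton candidates: red tape (361,186) scene / (209,201) top; pink (375,157)/(173,222); turquoise (405,140)/(135,223). The red-taped one is wanted. The brown carton is at (320,158)/(217,248), not the crate of balls. The sleeve is at (117,280)/(430,225), and the tote at (270,245)/(314,188), not the blue stack at left in top. Next I check these in close crops and measure.

```bash
cat > m.py <<'E'
from h import *
a=cap('scene');b=cap('top')
def msk(c,lo,hi,box):
    h=cv2.cvtColor(c['img'],cv2.COLOR_RGB2HSV); m=cv2.inRange(h,lo,hi); z=np.zeros_like(m); x0,y0,x1,y1=box; z[y0:y1,x0:x1]=m[y0:y1,x0:x1]
    n,l,s,ce=cv2.connectedComponentsWithStats(z); i=1+s[1:,4].argmax(); return (l==i).astype(np.uint8)
def cen(m): 
    q=cv2.moments(m,True); return [q['m10']/q['m00'],q['m01']/q['m00']]
def quad(m):
    hl=cv2.convexHull(cv2.findContours(m,0,1)[0][0]).reshape(-1,2); return hl
E
python3 - <<'E'
from m import *
T={'brown tape':((22,120,120),(32,255,255),(295,140,345,180),(200,225,235,270)),
'white tape':((0,150,100),(8,255,255),(340,165,385,205),(190,180,225,220)),
'cap':((100,120,60),(125,255,255),(95,255,135,290),(420,200,450,225)),
'tote':((100,120,60),(125,255,255),(180,170,360,320),(240,135,385,240)),
'green':((60,80,30),(90,255,255),(95,255,150,320),(400,195,450,255))}
for k,(lo,hi,ba,bb) in T.items():
    ma,mb=msk(a,lo,hi,ba),msk(b,lo,hi,bb); ca,cb=cen(ma),cen(mb)
    print(k,ma.sum(),mb.sum(),np.round(ca,1),np.round(cb,1),tri(a,[ca],b,[cb]).round(4))
    if k!='cap':
        ys,xs=np.nonzero(mb); z={'brown tape':.04,'white tape':.036,'tote':.068,'green':.008}[k]
        X=onz(b,np.c_[xs,ys],z)[:,:2].astype(np.float32); rc=cv2.minAreaRect(X); print('  top rect',np.round(rc[0],4),np.round(rc[1],4),round(rc[2],1), cv2.boxPoints(rc).round(4).tolist())
def crop(c,x,y,w,h,s): return cv2.resize(c['img'][y:y+h,x:x+w],None,fx=s,fy=s,interpolation=cv2.INTER_CUBIC)
top=np.hstack([crop(a,290,130,100,75,4),crop(b,180,185,80,60,5)[:300]])
bot=np.hstack([crop(a,80,250,80,60,5),crop(b,395,195,80,60,5)])
cv2.imwrite('pics/c1.png',np.vstack([top,bot])[:,:,::-1])
E
```

```text
brown tape 139 179 [321. 155.] [217.4 248. ] [[0.4211 0.3395 0.0373 0.0072]]
  top rect [0.4191 0.3361] [0.092 0.018] 9.3 [[0.37229999899864197, 0.3375000059604645], [0.3752000033855438, 0.3197000026702881], [0.4659999907016754, 0.33469998836517334], [0.46309998631477356, 0.352400004863739]]
white tape 95 96 [361.9 182.1] [208.3 200.5] [[0.5684 0.3696 0.0341 0.0067]]
  top rect [0.5665 0.3665] [0.0706 0.0128] 19.1 [[0.5310999751091003, 0.3610000014305115], [0.5353000164031982, 0.3488999903202057], [0.6019999980926514, 0.37209999561309814], [0.5978000164031982, 0.38420000672340393]]
cap 448 175 [114.4 273. ] [435.  213.5] [[ 0.5175 -0.3113  0.1066  0.0041]]
tote 5644 1836 [267.5 245.6] [317.2 184.2] [[6.135e-01 2.950e-02 5.140e-02 3.000e-04]]
  top rect [0.5981 0.0418] [0.2111 0.3351] 10.4 [[0.46389999985694885, 0.1875], [0.5246000289916992, -0.1421000063419342], [0.7322999835014343, -0.10379999876022339], [0.671500027179718, 0.22579999268054962]]
green 901 372 [124.7 292.5] [418.  226.8] [[ 0.4853 -0.3013 -0.0277  0.0017]]
  top rect [ 0.486  -0.3058] [0.0695 0.1183] 79.1 [[0.4214000105857849, -0.3287000060081482], [0.5375000238418579, -0.35109999775886536], [0.5507000088691711, -0.28290000557899475], [0.4345000088214874, -0.2605000138282776]]
```

View pics/c1.png

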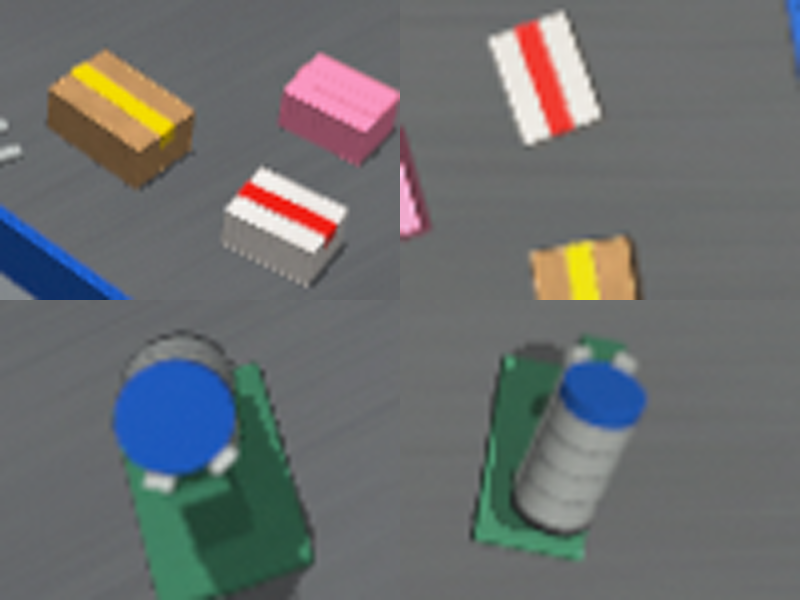

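The crop confirms the choice: red-taped white carton (upper crops, (285,225) and (545,80)), brown carton with yellow tape (120,120), and the sleeve with blue cap high (175,415). The triangulated heights of 37, 34 and 107 mm fit the expected 40, 36 and 110 mm. I reach for the brown carton now.

arm_command(travel=[[0.368,-0.592,-0.17],[0.368,-0.592,-0.17],[0.368,-0.592,-0.17],[0.368,-0.592,-0.17],[0.368,-0.592,-0.17],[0.368,-0.592,-0.17],[0.368,-0.592,-0.17],[0.368,-0.592,-0.17]], delta_rot=[[0,0,0.331],[0,0,0.331],[0,0,0.331],[0,0,0.331],[0,0,0.331],[0,0,0.331],[0,0,0.331],[0,0,0.331]], grip=1, newtons=20)

```text
time_s: 1.2
tcp_pos: [0.4194, 0.3369, 0.1213]
eef_rot: [-180.0, -0.0, 9.4]
contact_force: [0.0, 0.2, -0.2]
gripper_width: 0.0875
gripper_force: 0.0
```

Run:
```python
from h import *
a=cap('scene');b=cap('top')
s=r.get_state();print(s['time_s'],s['tcp_pos'],s['eef_rot'],s['contact_force'],s['joints'].round(1))
a0=cv2.imread('pics/s0.png')[:,:,::-1];b0=cv2.imread('pics/t0.png')[:,:,::-1]
# grey floor patches and their corners in both views
for c,im,box in((a,a0,(190,180,345,300)),(b,b0,(255,145,375,232))):
    h=cv2.cvtColor(np.ascontiguousarray(im),cv2.COLOR_RGB2HSV);m=cv2.inRange(h,(0,0,100),(180,70,200));z=np.zeros_like(m);x0,y0,x1,y1=box;z[y0:y1,x0:x1]=m[y0:y1,x0:x1]
    n,l,st,ce=cv2.connectedComponentsWithStats(z)
    for i in 1+np.argsort(-st[1:,4])[:2]:
        k=cv2.findContours((l==i).astype(np.uint8),0,1)[0][0];hl=cv2.convexHull(k)
        print(st[i,4],cv2.approxPolyDP(hl,4,True).reshape(-1,2).tolist())
X=onz(b,[[0,0]],0)
ct,u,v=np.array([.600,.042]),np.array([.983,.181]),np.array([-.181,.983])
P=[np.r_[ct+sx*.1*u+sy*.162*v,.068] for sx,sy in((-1,-1),(1,-1),(1,1),(-1,1))]
P+=[np.r_[ct+sx*.095*u-.035*v,.064] for sx in(-1,1)]
big=[]
for c,im in((a,a0),(b,b0)):
    im=im[:,:,::-1].copy();q=proj(c,P)
    for p in q: cv2.circle(im,tuple(int(round(t*8)) for t in p),12,(0,255,0),-1,cv2.LINE_AA,3)
    big.append(im)
cv2.imwrite('pics/c2.png',np.hstack([cv2.resize(big[0][175:315,185:352],(400,335),interpolation=2),cv2.resize(big[1][140:240,250:380],(400,335),interpolation=2)]))
```

```text
1.3 [0.41900187 0.33768047 0.12137762] [-1.79971187e+02 -2.90405764e-02  9.45735099e+00] [-0.50444995  0.55897009  0.67917448] [ 59.7  11.9 -23.4   0.  -54.7  39.7]
3103 [[330, 228], [288, 265], [244, 230], [287, 196]]
3056 [[283, 180], [190, 248], [190, 180]]
3488 [[316, 160], [327, 217], [269, 227], [259, 171]]
2046 [[354, 153], [366, 209], [332, 216], [321, 159]]
```

View pics/c2.png

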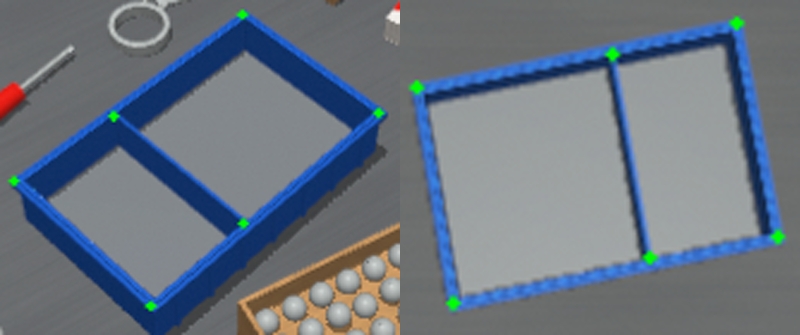

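The rim and partition points project well onto both views, so the tote pose is right. Grasp the brown carton and work out the floor height from the scene view.

arm_command(travel=[[0,-0.002,-0.1],[0,-0.002,-0.192],[0,-0.002,-0.192],[0,-0.002,-0.192]], delta_rot=[[0,0,0],[0,0,0],[0,0,0],[0,0,0]])

```text
time_s: 1.8
tcp_pos: [0.4196, 0.3372, 0.0265]
eef_rot: [-180.0, -0.1, 9.5]
contact_force: [-0.0, 0.3, 0.9]
gripper_width: 0.0876
gripper_force: 0.0
```

arm_command(travel=[[0,0,0],[0,0,0],[0,0,0],[0,0,0],[0,0,0],[0,0,0]], delta_rot=[[0,0,0],[0,0,0],[0,0,0],[0,0,0],[0,0,0],[0,0,0]], grip=0.5, newtons=20)

```text
time_s: 2.55
tcp_pos: [0.4191, 0.3356, 0.025]
eef_rot: [180.0, 0.0, 9.4]
contact_force: [-0.3, 0.0, 0.4]
gripper_width: 0.0442
gripper_force: 0.0
```

Run:
```python
from h import *
a=cap('scene');b=cap('top')
s=r.get_state();print(s['time_s'],s['tcp_pos'],s['eef_rot'],s['contact_force'],s['gripper_width'],s['gripper_force'])
ct,u,v=np.array([.600,.042]),np.array([.983,.181]),np.array([-.181,.983])
for z in np.arange(.01,.056,.005):
    q=[np.r_[ct-.095*u+.157*v,z],np.r_[ct-.095*u-.037*v,z]]
    p=[np.r_[ct+.095*u+.157*v,z],np.r_[ct+.095*u-.157*v,z]]
    print(z.round(3),proj(a,q).round(1).tolist(),proj(b,p).round(1).tolist())
```

```text
2.65 [0.41914322 0.33565258 0.02498073] [1.79990598e+02 5.44830009e-03 9.40571146e+00] [ 0.22219085 -0.2834587   0.41760369] 0.04377622316700992 0.0
0.01 [[285.6, 197.0], [232.8, 236.6]] [[258.2, 170.4], [354.9, 152.5]]
0.015 [[285.6, 195.8], [232.7, 235.4]] [[258.1, 170.1], [355.1, 152.1]]
0.02 [[285.6, 194.5], [232.6, 234.2]] [[258.0, 169.8], [355.4, 151.8]]
0.025 [[285.6, 193.3], [232.4, 233.0]] [[257.9, 169.5], [355.6, 151.4]]
0.03 [[285.6, 192.1], [232.3, 231.8]] [[257.8, 169.2], [355.8, 151.1]]
0.035 [[285.7, 190.9], [232.2, 230.6]] [[257.7, 168.9], [356.1, 150.7]]
0.04 [[285.7, 189.6], [232.0, 229.4]] [[257.5, 168.6], [356.3, 150.3]]
0.045 [[285.7, 188.4], [231.9, 228.2]] [[257.4, 168.3], [356.6, 150.0]]
0.05 [[285.7, 187.1], [231.8, 226.9]] [[257.3, 168.0], [356.8, 149.6]]
0.055 [[285.8, 185.8], [231.7, 225.7]] [[257.2, 167.7], [357.1, 149.2]]
```

Run:
```python
from h import *
a=cap('scene');b=cap('top')
print(proj(a,[[.419,.336,.04]]),proj(b,[[.419,.336,.04]]))
cv2.imwrite('pics/c3.png',np.hstack([cv2.resize(a['img'][90:240,260:410],(400,400)),cv2.resize(b['img'][160:310,150:300],(400,400))])[:,:,::-1])
```

```text
[[318.39404491 154.4929846 ]] [[217.360362   248.02563071]]
```

View pics/c3.png

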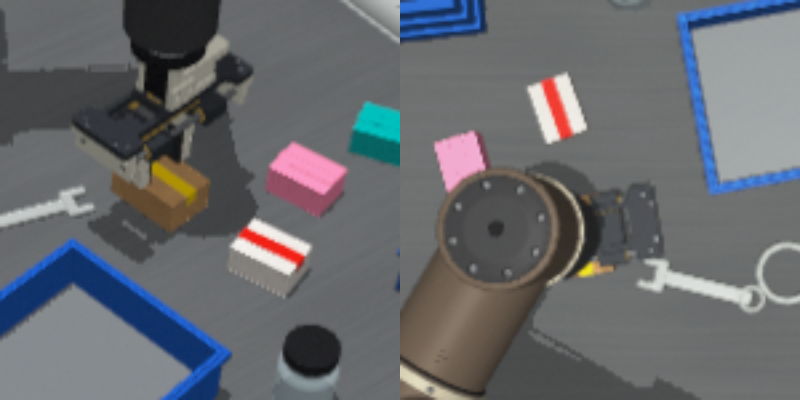

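Run:
```python
from h import *
a=cap('scene')
s=r.get_state();p=s['tcp_pos'];print(p,s['gripper_width'],s['gripper_force'],s['contact_force'])
c=np.array([-np.sin(np.radians(9.4)),np.cos(np.radians(9.4)),0])
im=a['img'][:,:,::-1].copy()
big=cv2.resize(im[120:200,270:370],(800,640),interpolation=2)
for X,col in((p,(0,255,0)),(p+.022*c-[0,0,.019],(255,0,255)),(p-.022*c-[0,0,.019],(255,255,0)),(p+[0,0,.047],(0,0,255))):
    q=(proj(a,[X])[0]-[270,120]+.5)*8; print(q); cv2.circle(big,tuple(int(t) for t in q),4,col,-1)
cv2.imwrite('pics/c4.png',big[:600])
```

```text
[0.41911829 0.3356529  0.02498936] 0.04398304760768305 0.0 [-0.32182956  0.43847077  0.2160391 ]
[388.08964895 310.54257585]
[425.82156278 318.89119036]
[343.61442512 377.30213871]
[396.04378362 214.93344422]
```

View pics/c4.png

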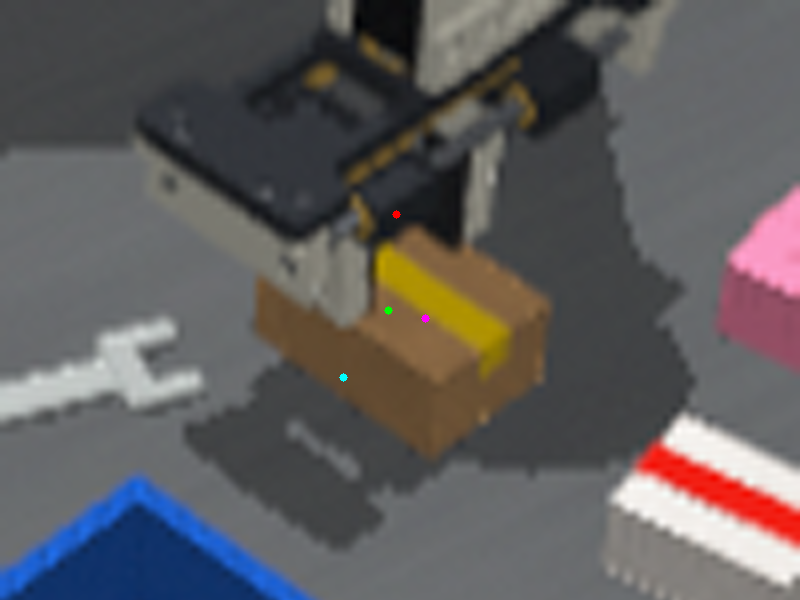

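Run:
```python
from h import *
a=cap('scene');b=cap('top')
print(r.tips_ahead, [x for x in dir(r) if x[0]!='_'])
print(tri(a,[[307,149],[286.5,135.1]],b,[[245.2,228.9],[247.8,255.1]]))
c=np.array([-np.sin(np.radians(9.4)),np.cos(np.radians(9.4)),0]);u=np.array([c[1],-c[0],0]);p=r.get_state()['tcp_pos']
for z in(.047,.09,.13): print([(p-.0965*c+k*.039*u+[0,0,z]).round(3).tolist() for k in(1,-1)])
```

```text
0.019 ['Unreachable', 'get_state', 'tips_ahead']
[[0.47329653 0.24384055 0.15149637 0.00781436]
 [0.39830991 0.23432428 0.14944394 0.00297185]]
[[0.473, 0.247, 0.072], [0.396, 0.234, 0.072]]
[[0.473, 0.247, 0.115], [0.396, 0.234, 0.115]]
[[0.473, 0.247, 0.155], [0.396, 0.234, 0.155]]
```

The two pictures show the fingertips resting about level with the carton's top (tip at (345,325) in the crop), some 32 mm higher than the pose reading implies. xy agrees. I test this safely: open, go down 4.5 mm more (tips still clear of the bench even if the reading is right), then close.

arm_command(travel=[[0,0,0],[0,0,0],[0,0,0],[0,0,0],[0,0,0],[0,0,0],[0,0,-0.009],[0,0,-0.009],[0,0,-0.009]], delta_rot=[[0,0,0],[0,0,0],[0,0,0],[0,0,0],[0,0,0],[0,0,0],[0,0,0],[0,0,0],[0,0,0]], grip=1)

```text
time_s: 4.03
tcp_pos: [0.4191, 0.3356, 0.0205]
eef_rot: [180.0, 0.0, 9.4]
contact_force: [0.5, -0.3, -0.6]
gripper_width: 0.0877
gripper_force: 0.0
```

arm_command(travel=[[0,0,0],[0,0,0],[0,0,0],[0,0,0],[0,0,0],[0,0,0]], delta_rot=[[0,0,0],[0,0,0],[0,0,0],[0,0,0],[0,0,0],[0,0,0]], grip=0.5, newtons=5)

```text
time_s: 4.78
tcp_pos: [0.4191, 0.3357, 0.0206]
eef_rot: [180.0, 0.0, 9.4]
contact_force: [0.4, -0.4, 0.8]
gripper_width: 0.0442
gripper_force: 0.0
```

Run:
```python
from h import *
a=cap('scene');a0=cv2.imread('pics/s0.png')[:,:,::-1]
p=np.array([.2350,.6323,.2052])
y=np.radians(-20.4);c=np.array([-np.sin(y),np.cos(y),0])
im=a0.copy()[:,:,::-1]
x=cv2.resize(im[0:60,320:420],(700,420),interpolation=2)
for X,col in((p,(0,255,0)),(p+.0545*c-[0,0,.019],(255,0,255)),(p-.0545*c-[0,0,.019],(255,255,0)),(p+[0,0,.047],(0,0,255))):
    q=(proj(a,[X])[0]-[320,0]+.5)*7; cv2.circle(x,tuple(int(t) for t in q),4,col,-1)
w=cv2.resize(a['img'][120:200,270:370,::-1],(225,180),interpolation=2)
x[-180:,-225:]=w
cv2.imwrite('pics/c5.png',x)
```

```text
(no output)
```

View pics/c5.png

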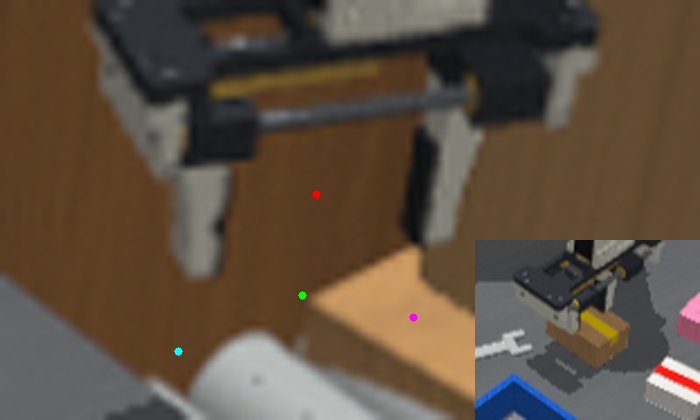

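The start picture shows the same thing: expected tips (dots at (178,350), (413,317)) lie well below the real ones ((195,275), (415,240)), so the reported TCP sits about 36–40 mm ahead of the real grasp point. I correct for this: open, go down 32 mm more, close.

arm_command(travel=[[0,0,0],[0,0,0],[0,0,0],[0,0,0],[0,0,0],[0,0,0],[0,0,-0.02],[0,0,-0.04],[0,0,-0.05],[0,0,-0.06],[0,0,-0.064],[0,0,-0.064]], delta_rot=[[0,0,0],[0,0,0],[0,0,0],[0,0,0],[0,0,0],[0,0,0],[0,0,0],[0,0,0],[0,0,0],[0,0,0],[0,0,0],[0,0,0]], grip=1)

```text
time_s: 6.32
tcp_pos: [0.4191, 0.3357, -0.0115]
eef_rot: [180.0, 0.0, 9.4]
contact_force: [0.3, 0.1, -0.1]
gripper_width: 0.0875
gripper_force: 0.0
```

arm_command(travel=[[0,0,0],[0,0,0],[0,0,0],[0,0,0],[0,0,0],[0,0,0]], delta_rot=[[0,0,0],[0,0,0],[0,0,0],[0,0,0],[0,0,0],[0,0,0]], grip=0.5, newtons=20)

```text
time_s: 7.08
tcp_pos: [0.4193, 0.3361, -0.0112]
eef_rot: [-180.0, -0.0, 9.4]
contact_force: [-1.0, 1.9, 1.5]
gripper_width: 0.0599
gripper_force: 20.0
```

arm_command(travel=[[0,0,0.04],[0,0,0.12],[0,0,0.2],[0.03,-0.04,0.23],[0.08,-0.11,0.23],[0.13,-0.18,0.23],[0.18,-0.25,0.23],[0.23,-0.32,0.23],[0.28,-0.39,0.23],[0.32,-0.44,0.23],[0.34,-0.466,0.23],[0.34,-0.466,0.21],[0.34,-0.466,0.16],[0.34,-0.466,0.11],[0.34,-0.466,0.08],[0.34,-0.466,0.07],[0.34,-0.466,0.07]], delta_rot=[[0,0,0],[0,0,0],[0,0,0],[0,0,0.01],[0,0,0.01],[0,0,0.01],[0,0,0.01],[0,0,0.01],[0,0,0.01],[0,0,0.01],[0,0,0.01],[0,0,0.01],[0,0,0.01],[0,0,0.01],[0,0,0.01],[0,0,0.01],[0,0,0.01]])

```text
time_s: 9.2
tcp_pos: [0.5892, 0.103, 0.0236]
eef_rot: [180.0, 0.0, 10.3]
contact_force: [0.3, -0.0, -2.3]
gripper_width: 0.0597
gripper_force: 20.0
```

arm_command(travel=[[0,0,-0.006],[0,0,-0.012],[0,0,-0.018],[0,0,-0.024],[0,0,-0.024]], delta_rot=[[0,0,0],[0,0,0],[0,0,0],[0,0,0],[0,0,0]])

```text
time_s: 9.82
tcp_pos: [0.5889, 0.1026, 0.0113]
eef_rot: [180.0, 0.0, 10.3]
contact_force: [0.4, 0.7, -2.9]
gripper_width: 0.0602
gripper_force: 20.0
```

arm_command(travel=[[0,0,-0.002],[0,0,-0.004],[0,0,-0.006],[0,0,-0.008],[0,0,-0.008]], delta_rot=[[0,0,0],[0,0,0],[0,0,0],[0,0,0],[0,0,0]])

```text
time_s: 10.45
tcp_pos: [0.5891, 0.1027, 0.0075]
eef_rot: [180.0, 0.0, 10.3]
contact_force: [0.3, 0.2, -2.9]
gripper_width: 0.0599
gripper_force: 20.0
```

arm_command(travel=[[0,0,-0.002],[0,0,-0.004],[0,0,-0.004]], delta_rot=[[0,0,0],[0,0,0],[0,0,0]])

```text
time_s: 10.82
tcp_pos: [0.5891, 0.1027, 0.0055]
eef_rot: [180.0, 0.0, 10.3]
contact_force: [-0.7, -0.1, -2.9]
gripper_width: 0.06
gripper_force: 20.0
```

arm_command(travel=[[0,0,-0.0015],[0,0,-0.003],[0,0,-0.003]], delta_rot=[[0,0,0],[0,0,0],[0,0,0]])

```text
time_s: 11.2
tcp_pos: [0.5891, 0.1027, 0.004]
eef_rot: [180.0, 0.0, 10.3]
contact_force: [0.0, 0.5, -2.9]
gripper_width: 0.0599
gripper_force: 20.0
```

arm_command(travel=[[0,0,-0.0005],[0,0,-0.001],[0,0,-0.001]], delta_rot=[[0,0,0],[0,0,0],[0,0,0]])

```text
time_s: 11.58
tcp_pos: [0.5891, 0.1027, 0.0037]
eef_rot: [-180.0, -0.0, 10.3]
contact_force: [-0.4, -0.5, -1.7]
gripper_width: 0.0601
gripper_force: 20.0
```

arm_command(travel=[[0,0,-0.001],[0,0,-0.0015],[0,0,-0.0015]], delta_rot=[[0,0,0],[0,0,0],[0,0,0]])

```text
time_s: 11.95
tcp_pos: [0.5892, 0.1027, 0.0031]
eef_rot: [-180.0, -0.0, 10.3]
contact_force: [-1.6, -0.6, 3.7]
gripper_width: 0.0599
gripper_force: 20.0
```

The brown carton rests on the floor at about 15 mm, which agrees with the image estimate. Release gently, raise, and go above the white carton.

arm_command(travel=[[0,0,0],[0,0,0],[0,0,0],[0,0,0.02],[0,0,0.06],[0,0,0.12],[0,0,0.18],[-0.045,0.528,0.18],[-0.045,0.528,0.18],[-0.045,0.528,0.18],[-0.045,0.528,0.18],[-0.045,0.528,0.18],[-0.045,0.528,0.18]], delta_rot=[[0,0,0],[0,0,0],[0,0,0],[0,0,0],[0,0,0],[0,0,0],[0,0,0],[0,0,0.099],[0,0,0.099],[0,0,0.099],[0,0,0.099],[0,0,0.099],[0,0,0.099]], grip=0.95)

```text
time_s: 13.58
tcp_pos: [0.5662, 0.3677, 0.0929]
eef_rot: [180.0, 0.0, 19.3]
contact_force: [-0.4, -0.9, -0.7]
gripper_width: 0.0833
gripper_force: 0.0
```

Run:
```python
from m import *
s=r.get_state();print(s['time_s'],s['tcp_pos'],s['eef_rot'],s['joints'].round(1))
lo,hi=(22,120,120),(32,255,255)
q=proj(a,[[.589,.103,.055]])[0].astype(int);p=proj(b,[[.589,.103,.055]])[0].astype(int);print(p,q)
mb=msk(b,lo,hi,(p[0]-20,p[1]-25,p[0]+20,p[1]+25));ma=msk(a,lo,hi,(q[0]-30,q[1]-25,q[0]+30,q[1]+25))
print(ma.sum(),mb.sum(),tri(a,[cen(ma)],b,[cen(mb)]))
ys,xs=np.nonzero(mb);rc=cv2.minAreaRect(onz(b,np.c_[xs,ys],.055)[:,:2].astype(np.float32));print(rc, onz(b,[cen(mb)],.055))
```

```text
13.675 [0.56657761 0.36579261 0.093033  ] [1.79990443e+02 1.72633804e-02 1.91914586e+01] [ 49.4  25.3  -7.5  -0.  -57.2  59.8]
[293 191] [286 224]
206 180 [[0.59099743 0.10244333 0.05125583 0.00733593]]
((0.5883758068084717, 0.09928728640079498), (0.09129242599010468, 0.01867283135652542), 9.85752010345459) [[0.58850571 0.09940938 0.055     ]]
```

arm_command(travel=[[0,0.001,-0.06],[0,0.001,-0.12],[0,0.001,-0.17],[0,0.001,-0.195],[0,0.001,-0.206],[0,0.001,-0.206]], delta_rot=[[0,0,0],[0,0,0],[0,0,0],[0,0,0],[0,0,0],[0,0,0]])

```text
time_s: 14.42
tcp_pos: [0.567, 0.367, -0.0097]
eef_rot: [-180.0, -0.0, 19.2]
contact_force: [0.5, -0.3, 0.1]
gripper_width: 0.0836
gripper_force: 0.0
```

arm_command(travel=[[0,0,0],[0,0,0],[0,0,0],[0,0,0],[0,0,0],[0,0,0]], delta_rot=[[0,0,0],[0,0,0],[0,0,0],[0,0,0],[0,0,0],[0,0,0]], grip=0.4, newtons=20)

```text
time_s: 15.18
tcp_pos: [0.5668, 0.3676, -0.0099]
eef_rot: [-180.0, -0.0, 19.2]
contact_force: [-1.7, 1.1, 3.4]
gripper_width: 0.0498
gripper_force: 20.0
```

arm_command(travel=[[0,0,0.04],[0,0,0.12],[0,0,0.2],[0.005,-0.06,0.23],[0.012,-0.14,0.23],[0.02,-0.23,0.23],[0.027,-0.32,0.23],[0.034,-0.41,0.23],[0.04,-0.48,0.23],[0.0444,-0.529,0.23],[0.0444,-0.529,0.21],[0.0444,-0.529,0.17],[0.0444,-0.529,0.14],[0.0444,-0.529,0.125],[0.0444,-0.529,0.12],[0.0444,-0.529,0.12],[0.0444,-0.529,0.12]], delta_rot=[[0,0,0],[0,0,0],[0,0,0],[0,0,-0.02],[0,0,-0.05],[0,0,-0.08],[0,0,-0.099],[0,0,-0.099],[0,0,-0.099],[0,0,-0.099],[0,0,-0.099],[0,0,-0.099],[0,0,-0.099],[0,0,-0.099],[0,0,-0.099],[0,0,-0.099],[0,0,-0.099]])

```text
time_s: 17.3
tcp_pos: [0.5892, 0.103, 0.0504]
eef_rot: [-180.0, -0.1, 10.3]
contact_force: [0.1, -0.2, -2.4]
gripper_width: 0.0499
gripper_force: 20.0
```

arm_command(travel=[[0,0,-0.002],[0,0,-0.004],[0,0,-0.006],[0,0,-0.006]], delta_rot=[[0,0,0],[0,0,0],[0,0,0],[0,0,0]])

```text
time_s: 17.8
tcp_pos: [0.5888, 0.1027, 0.0467]
eef_rot: [180.0, 0.0, 10.3]
contact_force: [-0.5, 0.4, -2.7]
gripper_width: 0.0499
gripper_force: 20.0
```

arm_command(travel=[[0,0,-0.001],[0,0,-0.002],[0,0,-0.002]], delta_rot=[[0,0,0],[0,0,0],[0,0,0]])

```text
time_s: 18.18
tcp_pos: [0.5888, 0.1027, 0.0457]
eef_rot: [180.0, 0.0, 10.3]
contact_force: [0.4, 0.8, -2.1]
gripper_width: 0.0498
gripper_force: 20.0
```

arm_command(travel=[[0,0,-0.001],[0,0,-0.0015],[0,0,-0.0015]], delta_rot=[[0,0,0],[0,0,0],[0,0,0]])

```text
time_s: 18.55
tcp_pos: [0.5888, 0.1027, 0.045]
eef_rot: [180.0, 0.0, 10.3]
contact_force: [-0.4, 0.0, -1.9]
gripper_width: 0.0499
gripper_force: 20.0
```

arm_command(travel=[[0,0,-0.001],[0,0,-0.0015],[0,0,-0.0015]], delta_rot=[[0,0,0],[0,0,0],[0,0,0]])

```text
time_s: 18.92
tcp_pos: [0.5889, 0.1027, 0.0444]
eef_rot: [180.0, -0.0, 10.3]
contact_force: [0.5, -0.5, -0.3]
gripper_width: 0.05
gripper_force: 20.0
```

arm_command(travel=[[0,0,-0.0005],[0,0,-0.001],[0,0,-0.001]], delta_rot=[[0,0,0],[0,0,0],[0,0,0]])

```text
time_s: 19.3
tcp_pos: [0.5889, 0.1027, 0.044]
eef_rot: [-180.0, -0.0, 10.3]
contact_force: [-2.1, -0.0, 2.2]
gripper_width: 0.05
gripper_force: 20.0
```

The white carton rests on the brown one. Release, raise, and go to the far side of the sleeve.

arm_command(travel=[[0,0,0],[0,0,0],[0,0,0],[0,0,0.02],[0,0,0.06],[0,0,0.12],[0,0,0.22],[0,0,0.32],[0,0,0.41],[0.022,-0.845,0.41],[0.022,-0.845,0.41],[0.022,-0.845,0.41],[0.022,-0.845,0.41],[0.022,-0.845,0.41],[0.022,-0.845,0.41],[0.022,-0.845,0.41],[0.022,-0.845,0.41],[0.022,-0.845,0.41]], delta_rot=[[0,0,0],[0,0,0],[0,0,0],[0,0,0],[0,0,0],[0,0,0],[0,0,0],[0,0,0],[0,0,0],[0,0,-0.231],[0,0,-0.231],[0,0,-0.231],[0,0,-0.231],[0,0,-0.231],[0,0,-0.231],[0,0,-0.231],[0,0,-0.231],[0,0,-0.231]], grip=1)

```text
time_s: 21.55
tcp_pos: [0.5996, -0.3199, 0.2491]
eef_rot: [-180.0, -0.0, -10.5]
contact_force: [-0.2, 0.5, 0.1]
gripper_width: 0.0878
gripper_force: 0.0
```

arm_command(travel=[[0,0,0],[0,0,0],[0,0,0],[0,0,0],[0,0,0],[-0.026,0.02,-0.05],[-0.052,0,-0.1],[-0.052,0,-0.166],[-0.052,0,-0.166],[-0.052,0,-0.166]], delta_rot=[[0.0455,0.246,0],[0.091,0.492,0],[0.091,0.492,0],[0.091,0.492,0],[0.091,0.492,0],[0.091,0.492,0],[0.091,0.492,0],[0.091,0.492,0],[0.091,0.492,0],[0.091,0.492,0]])

```text
time_s: 22.8
tcp_pos: [0.5746, -0.3193, 0.1673]
eef_rot: [179.9, 45.0, -10.4]
contact_force: [0.0, 1.0, 1.5]
gripper_width: 0.0876
gripper_force: 0.0
```

```bash
cat > k.py <<'E'
from m import *
from scipy.spatial.transform import Rotation as Ro
s=r.get_state();p=s['tcp_pos'];M=Ro.from_euler('xyz',s['eef_rot'],degrees=True).as_matrix();tz,ty=M[:,2],M[:,1]
print(s['time_s'],p,tz.round(3),ty.round(3),s['joints'].round(1))
E
python3 - <<'E'
from k import *
x=[]
w=s['gripper_width']/2+.0105
for c,box in((a,(40,190,240,340)),(b,(350,140,550,290))):
    q=proj(c,[p,p-.039*tz,p-[0,0,-.039],p-.020*tz+w*ty,p-.020*tz-w*ty,p+.019*tz+[0,0,.039]+w*ty,p+.019*tz+[0,0,.039]-w*ty]);print(q.round(0).tolist())
    i=cv2.resize(c['img'][box[1]:box[3],box[0]:box[2],::-1],(800,600),interpolation=2)
    for t,col in zip(q[3:],((0,255,255),(0,255,255),(255,0,255),(255,0,255))): cv2.circle(i,tuple(int(v) for v in (t-box[:2]+.5)*4),4,col,-1)
    x.append(cv2.resize(i,(400,300)))
# cartons check
z=b['img'][165:220,265:325,::-1];y=a['img'][195:255,250:325,::-1]
x.append(cv2.resize(y,(375,300),interpolation=2));x.append(cv2.resize(z,(327,300),interpolation=2))
cv2.imwrite('pics/c6.png',np.vstack([np.hstack(x[:2]),np.hstack([np.hstack(x[2:]),np.zeros((300,98,3),np.uint8)])]))
E
```

```text
22.9 [ 0.57474623 -0.31960082  0.16761569] [-0.694  0.127 -0.709] [-0.181 -0.983  0.001] [ -11.6   50.5   33.5    1.  -117.9   91.2]
[[114.0, 278.0], [114.0, 281.0], [109.0, 267.0], [86.0, 289.0], [141.0, 270.0], [81.0, 275.0], [136.0, 257.0]]
[[443.0, 191.0], [448.0, 180.0], [448.0, 189.0], [465.0, 189.0], [427.0, 182.0], [465.0, 198.0], [427.0, 191.0]]
```

View pics/c6.png

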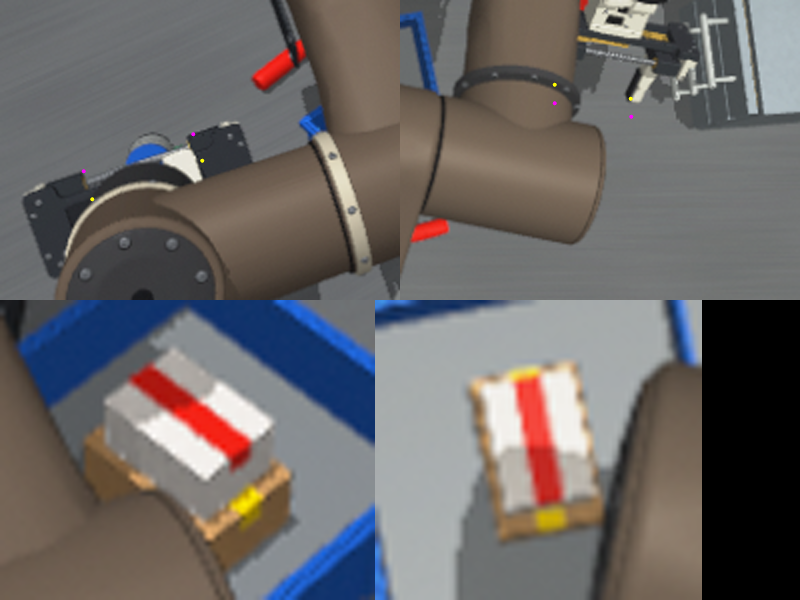

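The stack is well centred: (540,440) in the top crop, with margins as perspective predicts. The yellow dots, with the offset taken along the tool axis, fall on the real fingertip (630,98), so the grasp point is the reading minus 39 mm along the tool. Approach the sleeve along its axis and close.

arm_command(travel=[[-0.06,0.01,-0.06],[-0.12,0.02,-0.12],[-0.16,0.027,-0.162],[-0.19,0.031,-0.192],[-0.21,0.034,-0.212],[-0.21,0.034,-0.212],[-0.21,0.034,-0.212]], delta_rot=[[0,0,0],[0,0,0],[0,0,0],[0,0,0],[0,0,0],[0,0,0],[0,0,0]])

```text
time_s: 23.78
tcp_pos: [0.4699, -0.3031, 0.0605]
eef_rot: [180.0, 44.9, -10.5]
contact_force: [0.5, -0.8, 0.2]
gripper_width: 0.0878
gripper_force: 0.0
```

arm_command(travel=[[0,0,0],[0,0,0],[0,0,0],[0,0,0],[0,0,0],[0,0,0]], delta_rot=[[0,0,0],[0,0,0],[0,0,0],[0,0,0],[0,0,0],[0,0,0]], grip=0.4, newtons=35)

```text
time_s: 24.52
tcp_pos: [0.4687, -0.3007, 0.0603]
eef_rot: [-179.8, 45.1, -10.4]
contact_force: [1.5, 9.2, 4.9]
gripper_width: 0.0498
gripper_force: 35.0
```

arm_command(travel=[[0,0,0.02],[0,0,0.07],[0,0,0.14],[0,0,0.22],[0,0,0.3],[0,0,0.36],[0,0,0.4],[0,0,0.4],[0,0,0.4],[0,0,0.4],[0,0,0.4],[0,0,0.4],[0,0,0.4],[0,0,0.4]], delta_rot=[[0,0,0],[0,0,0],[0,0,0],[0,0,0],[0,0,0],[0,0,0],[-0.015,-0.08,0],[-0.031,-0.17,0],[-0.046,-0.25,0],[-0.061,-0.33,0],[-0.076,-0.41,0],[-0.091,-0.492,0],[-0.091,-0.492,0],[-0.091,-0.492,0]])

```text
time_s: 26.28
tcp_pos: [0.4684, -0.3029, 0.2602]
eef_rot: [180.0, 0.1, -10.5]
contact_force: [0.8, -0.3, -4.3]
gripper_width: 0.0497
gripper_force: 34.9
```

arm_command(travel=[[0.03,0.05,0],[0.06,0.1,0],[0.09,0.15,0],[0.13,0.21,0],[0.17,0.28,0],[0.21,0.35,0],[0.25,0.42,0],[0.28,0.465,0],[0.298,0.494,0],[0.298,0.494,-0.06],[0.298,0.494,-0.13],[0.298,0.494,-0.2],[0.298,0.494,-0.26],[0.298,0.494,-0.3],[0.298,0.494,-0.33],[0.298,0.494,-0.34],[0.298,0.494,-0.34],[0.298,0.494,-0.34]], delta_rot=[[0,0,-0.08],[0,0,-0.17],[0,0,-0.26],[0,0,-0.35],[0,0,-0.44],[0,0,-0.53],[0,0,-0.62],[0,0,-0.7],[0,0,-0.768],[0,0,-0.768],[0,0,-0.768],[0,0,-0.768],[0,0,-0.768],[0,0,-0.768],[0,0,-0.768],[0,0,-0.768],[0,0,-0.768],[0,0,-0.768]])

```text
time_s: 28.52
tcp_pos: [0.6185, -0.0557, 0.0907]
eef_rot: [-179.9, -0.0, -79.6]
contact_force: [-0.1, -0.4, -3.4]
gripper_width: 0.0496
gripper_force: 34.9
```

Run:
```python
from k import *
print(s['contact_force'],s['gripper_width'])
x=[cv2.resize(a['img'][180:320,180:320,::-1],(400,400),interpolation=2),cv2.resize(b['img'][130:250,290:410,::-1],(400,400),interpolation=2)]
cv2.imwrite('pics/c7.png',np.hstack(x))
```

```text
28.625 [ 0.61832208 -0.05572262  0.0907419 ] [ 0.001  0.    -1.   ] [-0.984 -0.181 -0.001] [ 12.9  20.9 -15.    0.  -54.   -2.5]
[-0.48763713  0.29284642 -3.52143605] 0.049704527167694496
```

View pics/c7.png

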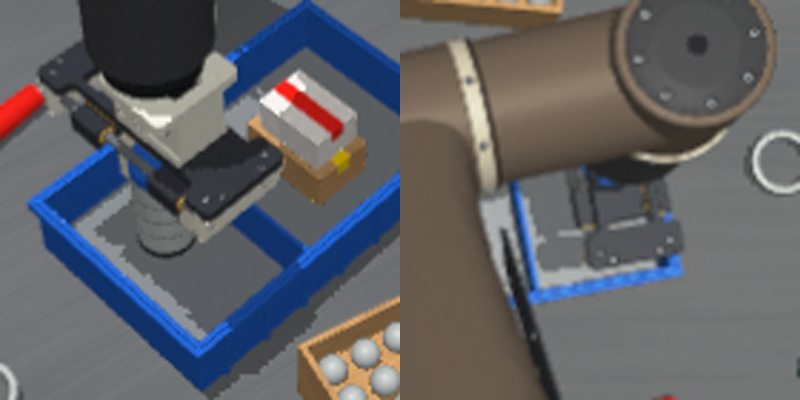

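The picture shows the sleeve upright over the narrow bay (165,230), clear of the walls. Feel it down.

arm_command(travel=[[0,0,-0.015],[0,0,-0.03],[0,0,-0.045],[0,0,-0.06],[0,0,-0.066],[0,0,-0.066]], delta_rot=[[0,0,0],[0,0,0],[0,0,0],[0,0,0],[0,0,0],[0,0,0]])

```text
time_s: 29.38
tcp_pos: [0.6177, -0.0558, 0.0565]
eef_rot: [180.0, -0.0, -79.6]
contact_force: [0.6, -0.2, -3.3]
gripper_width: 0.0495
gripper_force: 34.9
```

arm_command(travel=[[0,0,-0.002],[0,0,-0.004],[0,0,-0.006],[0,0,-0.006]], delta_rot=[[0,0,0],[0,0,0],[0,0,0],[0,0,0]])

```text
time_s: 29.88
tcp_pos: [0.6178, -0.0558, 0.0538]
eef_rot: [180.0, 0.0, -79.6]
contact_force: [0.1, -0.6, -3.5]
gripper_width: 0.0495
gripper_force: 34.9
```

arm_command(travel=[[0,0,-0.001],[0,0,-0.003],[0,0,-0.003]], delta_rot=[[0,0,0],[0,0,0],[0,0,0]])

```text
time_s: 30.25
tcp_pos: [0.6178, -0.0558, 0.0522]
eef_rot: [180.0, 0.0, -79.6]
contact_force: [-0.3, 1.0, -3.4]
gripper_width: 0.0498
gripper_force: 34.9
```

arm_command(travel=[[0,0,-0.001],[0,0,-0.003],[0,0,-0.003]], delta_rot=[[0,0,0],[0,0,0],[0,0,0]])

```text
time_s: 30.62
tcp_pos: [0.6177, -0.0558, 0.0507]
eef_rot: [180.0, 0.0, -79.6]
contact_force: [-0.0, -0.4, -4.1]
gripper_width: 0.0496
gripper_force: 34.9
```

arm_command(travel=[[0,0,-0.001],[0,0,-0.002],[0,0,-0.002]], delta_rot=[[0,0,0],[0,0,0],[0,0,0]])

```text
time_s: 31.0
tcp_pos: [0.6178, -0.0558, 0.0498]
eef_rot: [180.0, 0.0, -79.6]
contact_force: [-0.1, 0.1, -4.1]
gripper_width: 0.0495
gripper_force: 34.9
```

arm_command(travel=[[0,0,-0.001],[0,0,-0.002],[0,0,-0.002]], delta_rot=[[0,0,0],[0,0,0],[0,0,0]])

```text
time_s: 31.38
tcp_pos: [0.6178, -0.0558, 0.0488]
eef_rot: [180.0, 0.0, -79.6]
contact_force: [-0.1, -0.7, -4.0]
gripper_width: 0.0499
gripper_force: 34.9
```

arm_command(travel=[[0,0,-0.001],[0,0,-0.002],[0,0,-0.002]], delta_rot=[[0,0,0],[0,0,0],[0,0,0]])

```text
time_s: 31.75
tcp_pos: [0.6178, -0.0558, 0.0477]
eef_rot: [180.0, 0.0, -79.6]
contact_force: [0.3, -0.6, -3.0]
gripper_width: 0.0497
gripper_force: 34.9
```

arm_command(travel=[[0,0,-0.001],[0,0,-0.002],[0,0,-0.002]], delta_rot=[[0,0,0],[0,0,0],[0,0,0]])

```text
time_s: 32.12
tcp_pos: [0.6178, -0.0558, 0.0468]
eef_rot: [180.0, 0.0, -79.6]
contact_force: [-0.2, 0.2, -3.8]
gripper_width: 0.0497
gripper_force: 34.9
```

arm_command(travel=[[0,0,-0.0005],[0,0,-0.001],[0,0,-0.001]], delta_rot=[[0,0,0],[0,0,0],[0,0,0]])

```text
time_s: 32.5
tcp_pos: [0.6179, -0.0558, 0.0463]
eef_rot: [-180.0, -0.0, -79.6]
contact_force: [-0.3, -0.0, -3.4]
gripper_width: 0.0495
gripper_force: 34.9
```

arm_command(travel=[[0,0,-0.001],[0,0,-0.002],[0,0,-0.002]], delta_rot=[[0,0,0],[0,0,0],[0,0,0]])

```text
time_s: 32.88
tcp_pos: [0.6178, -0.0558, 0.0452]
eef_rot: [180.0, 0.0, -79.6]
contact_force: [-0.5, -0.1, -3.6]
gripper_width: 0.0496
gripper_force: 34.9
```

arm_command(travel=[[0,0,-0.001],[0,0,-0.0015],[0,0,-0.0015]], delta_rot=[[0,0,0],[0,0,0],[0,0,0]])

```text
time_s: 33.25
tcp_pos: [0.6178, -0.0558, 0.0445]
eef_rot: [180.0, 0.0, -79.6]
contact_force: [0.4, -0.3, -3.3]
gripper_width: 0.0496
gripper_force: 34.9
```

arm_command(travel=[[0,0,-0.001],[0,0,-0.002],[0,0,-0.002]], delta_rot=[[0,0,0],[0,0,0],[0,0,0]])

```text
time_s: 33.62
tcp_pos: [0.6178, -0.0558, 0.0435]
eef_rot: [180.0, 0.0, -79.6]
contact_force: [-0.4, 0.3, -4.3]
gripper_width: 0.0495
gripper_force: 34.9
```

arm_command(travel=[[0,0,-0.001],[0,0,-0.0015],[0,0,-0.0015]], delta_rot=[[0,0,0],[0,0,0],[0,0,0]])

```text
time_s: 34.0
tcp_pos: [0.6178, -0.0558, 0.0428]
eef_rot: [180.0, -0.0, -79.6]
contact_force: [-0.6, 0.1, -3.6]
gripper_width: 0.0497
gripper_force: 34.9
```

arm_command(travel=[[0,0,-0.001],[0,0,-0.002],[0,0,-0.002]], delta_rot=[[0,0,0],[0,0,0],[0,0,0]])

```text
time_s: 34.38
tcp_pos: [0.6178, -0.0558, 0.0418]
eef_rot: [180.0, 0.0, -79.6]
contact_force: [0.3, 0.5, -4.1]
gripper_width: 0.0494
gripper_force: 34.9
```

arm_command(travel=[[0,0,-0.001],[0,0,-0.002],[0,0,-0.002]], delta_rot=[[0,0,0],[0,0,0],[0,0,0]])

```text
time_s: 34.75
tcp_pos: [0.6178, -0.0558, 0.0408]
eef_rot: [180.0, -0.0, -79.6]
contact_force: [-0.4, 0.0, -3.7]
gripper_width: 0.0499
gripper_force: 34.9
```

arm_command(travel=[[0,0,-0.001],[0,0,-0.002],[0,0,-0.002]], delta_rot=[[0,0,0],[0,0,0],[0,0,0]])

```text
time_s: 35.12
tcp_pos: [0.6179, -0.0558, 0.0398]
eef_rot: [-180.0, -0.0, -79.6]
contact_force: [0.1, 0.3, -3.9]
gripper_width: 0.0496
gripper_force: 34.9
```

arm_command(travel=[[0,0,-0.001],[0,0,-0.002],[0,0,-0.002]], delta_rot=[[0,0,0],[0,0,0],[0,0,0]])

```text
time_s: 35.5
tcp_pos: [0.6179, -0.0558, 0.0392]
eef_rot: [-180.0, -0.0, -79.6]
contact_force: [-2.0, 0.5, 1.5]
gripper_width: 0.0495
gripper_force: 34.9
```

Contact at about 5 N. Release, raise straight up, and check.

arm_command(travel=[[0,0,0],[0,0,0],[0,0,0],[0,0,0],[0,0,0.02],[0,0,0.06],[0,0,0.12],[0,0,0.2],[0,0,0.3],[0,0,0.4],[-0.1,-0.4,0.4],[-0.2,-0.7,0.4],[-0.2,-0.7,0.4],[-0.2,-0.7,0.4],[-0.2,-0.7,0.4],[-0.2,-0.7,0.4],[-0.2,-0.7,0.4]], delta_rot=[[0,0,0],[0,0,0],[0,0,0],[0,0,0],[0,0,0],[0,0,0],[0,0,0],[0,0,0],[0,0,0],[0,0,0],[0,0,0],[0,0,0],[0,0,0],[0,0,0],[0,0,0],[0,0,0],[0,0,0]], grip=0.9)

```text
time_s: 37.62
tcp_pos: [0.5161, -0.409, 0.239]
eef_rot: [180.0, -0.0, -79.9]
contact_force: [-0.5, -0.1, -0.1]
gripper_width: 0.0786
gripper_force: 0.0
```

Run:
```python
from k import *
x=[cv2.resize(a['img'][170:320,180:355,::-1],(467,400),interpolation=2),cv2.resize(b['img'][135:245,250:380,::-1],(333,400),interpolation=2)]
cv2.imwrite('pics/c8.png',np.hstack(x))
```

```text
37.725 [ 0.51736755 -0.40635862  0.23913196] [ 0.  0. -1.] [-0.984 -0.179 -0.   ] [-21.2  17.9   1.2  -0.  -73.3  31.5]
```

View pics/c8.png

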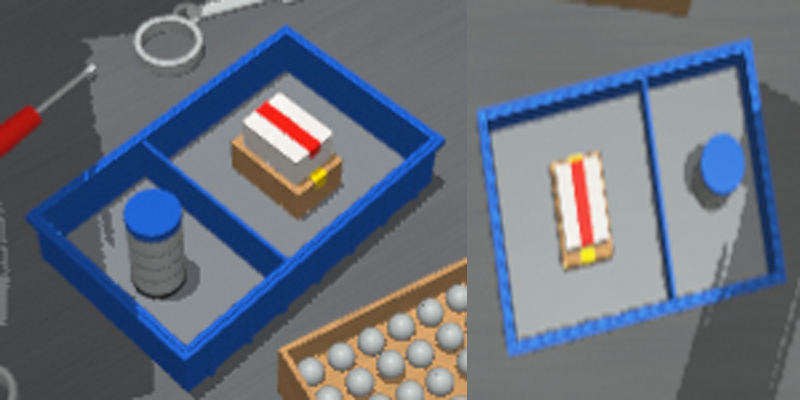

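The sleeve stands upright with its blue cap up in the narrow bay ((155,240) in the left crop). The white carton sits squarely on the brown one in the wide bay ((287,150)). The arm is clear of everything.

```bash
python3 -c "
from h import *
print(close_job())"
```

```text
the job is handed in; nothing more can be done
None
```

I handed the job in at about 38 s: the last picture shows the sleeve upright with its blue cap up in the narrow bay and the white carton centred on the brown one in the wide bay, each felt down gently before release; the judge returned no verdict.

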